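# Set out the samples at a cap-sorting table

## Robot

A 6-joint arm with a two-finger parallel gripper is mounted at the origin on the work surface. World frame = base frame: x ahead of the robot, y to its left, z up, the work surface at z = 0. Lengths are in m, angles in rad, forces in N, time in s.
With the tool pointing down it reaches from about 0.4 to 0.925 m from the base axis. Payload 12.5 kg.
Tool frame: the origin (TCP) lies midway between the tips of the shut fingers; the grasp point (between the pads) lies 19 mm behind it (env.hold_point_z is the distance from the TCP to the grasp point, in m); z points along the fingers, x is the direction in which the jaws open and shut, and the axes are right-handed (so a half turn about z gives the same grasp; the last joint's range is limited). The gripper opens to 95 mm and grips with 3 to 60 N. Pads are 20 mm wide; open, the fingers measure 119 mm over their backs; the gripper's body (75 mm by 180 mm) begins 59 mm behind the grasp point.
Start: joints at [-1.409, 0.491, 1.559, -0, 1.092, -0.106], TCP at [0.165, -0.603, 0.215] pointing down, gripper open.
Joint ranges: [-3.1, 3.1], [-0.84, 2.19], [0.05, 2.79], [-1.13, 4.28], [0.06, 2.93], [-2.69, 2.69]. Speed limits (rad/s): [2.22, 2.22, 2.79, 3.14, 3.14, 3.14].

## Interface

Orientations are given as a 3x3 rotation matrix whose columns are the frame's x, y, z axes.
In Python, from rig import readout, eyes, env gives the robot as it stands.
- The arm moves only by the tool drive_tool, never from a script. Its argument "deltas" is a list that holds one entry, the list of rows, each a list of 7 numbers: the opening, from -1 (shut) to 1 (fully open), then the shift along the tool's x, y, z in mm, then the turn, a rotation vector about the tool's x, y, z in degrees. In form: [[[grip, tx, ty, tz, rx, ry, rz], ...]]. A call has 1 to 10 rows; each row shifts and turns the pose as measured when the row begins, along the tool's axes as they then stand; what a row does not reach is not made up. A row lasts 1/8 s, in which the tool goes at most 62.5 mm and 10.7 degrees, less where a joint would pass 70% of its speed; a pose out of reach is approached as far as the arm can. A call is refused whole if a number of a shift passes 62.5 or a number of a turn 10.7, either way. A call with a gripper value outside its range is refused whole. The fingers move at their own pace and stop on an object; "force" is the grip in N (left out, the last holds). Time passes only in rows, so rows that do not move let the fingers close. It gives the time, the measured TCP pose, the force and the opening at its end, in the units of the state.
- readout.get_obs(): the state, without advancing time (a new reading comes with each control period).
- eyes.snapshot(name): name is "scene" or "top" or "wrist"; returns a dict with "image" (400x640x3 uint8, red, green, blue), "range_z" (400x640 float32, m along the optical axis (not along the pixel's ray), 0 where there is no reading), "K" (3x3 intrinsics, pixels), "pose" (4x4, takes a point from camera to world coordinates). Camera axes: x right, y up, looking along -z (the intrinsics and any distortion apply to the point x, -y, -z); pixel columns grow to the right and rows downward; lengths in m; the calibration is good to about 2 mm. A picture is of the moment at which its call begins.
- env.sign_off(): hands the job in, once; it reports no verdict.
The state is a dict: "time": time; "joint_positions": joint angles; "joint_velocities": joint speeds; "joint_torque": joint torques, N m; "position": TCP position; "tool_rot": TCP orientation; "ft_force": force on the tool from outside, world axes, zero at the start; "moment": the same for the moment, N m; "width": finger opening in m.
Only numpy, scipy, OpenCV 4.12 (cv2) and the standard library are available. Lean on these libraries where they do the work, as an engineer would, in place of code of your own. Each camera call takes 0.05 s, during which the arm holds its last target.

## Task

Get the cap-sorting table ready for the volunteers. In front of the tray of jar lids (on your side of it, centred, about 3 cm clear of it) build the sample stack, the wide jar lid flat on the table and the narrow jar lid centred on top of it; in the same way set the plain bottle cap upright in front of the tray of bottle caps, with the sports cap standing in line just to its left as you see it, about 4 cm of table between the two. Stand the hand magnet, knob up, about midway in the gap between the two trays so that both sorters can reach it, and leave the tape roll, marker and note pad where they are.

Things in the scene. Friction and masses are not known exactly. Their poses are not given: they have to be found in the camera images.
- wide_lid_c (a point): Wide jar lid, loose: flat blue plastic disc, closed top up, diameter 64 mm (65 at its foot), 18 mm high, about 30 g. The point is its centre, 9 mm above its underside; z is up. It starts flat on the table, outside the trays.
- narrow_lid_c (a point): Narrow jar lid, loose: flat blue plastic disc, closed top up, diameter 44 mm (45 at its foot), 16 mm high, about 20 g. The point is its centre, 8 mm above its underside; z is up. It starts flat on the table, outside the trays.
- bottle_cap_c (a point): Plain bottle cap, loose: blue plastic, ribbed side, flat top, diameter 30 mm (32 over the ribs), 20 mm high, about 12 g. The point is its centre, 10 mm above its underside; z is up. It starts upright on the table, outside the trays.
- sport_cap_c (a point): Sports cap, loose: blue plastic, a round base of diameter 30 mm and 18 mm high with a slim drinking nozzle on top (diameter 14 to 22 mm), 42 mm high in all, about 15 g. The point is on its axis half-way up, 21 mm above its underside; z is up. It starts upright on the table, outside the trays.
- magnet_c (a point): Hand magnet for finding metal lids, loose: steel disc of diameter 40 mm and 12 mm high with an upright black knob on it, diameter 18 mm from 18 to 44 mm above the table and 22 mm at its top, 50 mm high in all, about 120 g; pulls at nothing here. The point is on its axis half-way up, 25 mm above its underside; z is up.
- lid_tray: Tray of jar lids, fixed to the table: open cut-down cardboard carton, 130 (x) x 150 (y) x 45 mm high, walls 4 mm. Origin: centre of its underside. x points away from the robot (within 6 degrees), y to the robot's left; its front lies at x = -65 mm. The alike trays stand left and right, either way round, 165 to 270 mm apart. Fixed in it: four blue jar lids.
- cap_tray: Tray of bottle caps, fixed to the table: open cut-down cardboard carton, 130 (x) x 150 (y) x 45 mm high, walls 4 mm. Origin: centre of its underside. x points away from the robot (within 6 degrees), y to the robot's left; its front lies at x = -65 mm. The alike trays stand left and right, either way round, 165 to 270 mm apart. Fixed in it: ten small blue caps.
- tape_roll_c (a point): Bystander, loose: cardboard ring of a tape roll lying flat, outer diameter 68 mm, 24 mm high; the point is its centre. Not to be moved.
- marker_c (a point): Bystander, loose: marker pen lying down, white with a black cap, about 135 mm long and 16 mm thick; its own x axis lies along it. Not to be moved.
- note_pad_c (a point): Bystander, loose: white note pad, 75 x 75 x 14 mm; the point is its centre. Not to be moved.
There are look-alikes about, which are no part of the job. Leave any turquoise or yellow look-alike of the part that bears narrow_lid_c alone.

How it is judged:
By the outcome, as a careful person would: the job done as asked, in the order asked, and still so for the second after the job is handed in, with the robot touching nothing.
It also fails if it takes over 131 s, if anything falls off the work surface, if the arm or the gripper's body presses on something with over 40 N, if the wrist force passes 120 N, or if a joint passes its speed limit or range.

## Working session

There is one attempt and no reset: what is moved stays moved. The work goes in short steps, Python scripts to look and compute and a tool call to move; the robot and the scene stay as the last step left them, time stands still between calls to the robot, and variables do not carry over. Pictures are saved under pics/ and viewed, and the job is handed in when it is done.

Besides the shell and the picture viewer there is one more tool, called after ">>>" as name(argument=value, ...) on one line, values as JSON. drive_tool: Moves the arm, as the interface text tells. Its arguments: {"type":"object","properties":{"deltas":{"type":"array"},"force":{"type":"number"}},"required":["deltas"]}

```bash
ls; mkdir -p pics
python3 - <<'E'
from rig import readout, eyes, env
import cv2,numpy as np
print(readout.get_obs()); print(env.hold_point_z)
for n in ["scene","top","wrist"]:
    s=eyes.snapshot(n); cv2.imwrite(f"pics/{n}0.png",s["image"][...,::-1]); np.savez(f"{n}0.npz",**s); print(n,s["K"],s["pose"],{k:v for k,v in s.items() if k not in("image","range_z","K","pose")})
E
```

```text
pics
{'time': 0.0, 'joint_positions': array([-1.40860481e+00,  4.91546696e-01,  1.55942471e+00, -4.06253211e-05,
        1.09170025e+00, -1.05574093e-01]), 'joint_velocities': array([-3.32585476e-05, -6.25897729e-04,  9.29019616e-04,  2.90805504e-04,
        2.96807415e-04,  7.93709419e-05]), 'joint_torque': array([ 1.37977477e-03, -6.12644434e+01, -2.58182305e+01,  6.92837290e-02,
        4.83730668e-02, -1.05333893e-04]), 'position': array([ 0.16535101, -0.60248881,  0.21407826]), 'tool_rot': array([[ 2.64595302e-01, -9.64359519e-01, -2.09816315e-04],
       [-9.64358941e-01, -2.64595373e-01,  1.05901542e-03],
       [-1.07678802e-03, -7.78722642e-05, -9.99999417e-01]]), 'ft_force': array([-0.58118653, -0.15151583,  0.72380507]), 'moment': array([-0.00532043,  0.05215846,  0.01430369]), 'width': 0.09508439008714048}
0.0188
scene [[375.03296458   0.         319.03620261]
 [  0.         375.03296458 192.63779727]
 [  0.           0.           1.        ]] [[ 0.72810524 -0.53421681  0.42950572  0.93070346]
 [ 0.6853513   0.57878391 -0.44193074 -0.38103368]
 [-0.01250417  0.61613439  0.78754178  0.77228945]
 [ 0.          0.          0.          1.        ]] {}
top [[364.08336595   0.         322.78447884]
 [  0.         364.08336595 198.70738107]
 [  0.           0.           1.        ]] [[-0.01118796  0.99727287 -0.07294967  0.4961321 ]
 [-0.99907229 -0.01418255 -0.04066215 -0.0081079 ]
 [-0.04158588  0.07242706  0.99650636  0.91633122]
 [ 0.          0.          0.          1.        ]] {}
wrist [[323.79027526   0.         321.21079823]
 [  0.         323.79027526 200.99161934]
 [  0.           0.           1.        ]] [[ 2.64086172e-01  9.26211284e-01  2.69056038e-01  2.41619898e-01]
 [-9.64499074e-01  2.53652509e-01  7.34978945e-02 -5.81547149e-01]
 [-1.72159920e-04 -2.78914077e-01  9.60316046e-01  3.85345127e-01]
 [ 0.00000000e+00  0.00000000e+00  0.00000000e+00  1.00000000e+00]] {}
```

View pics/top0.png

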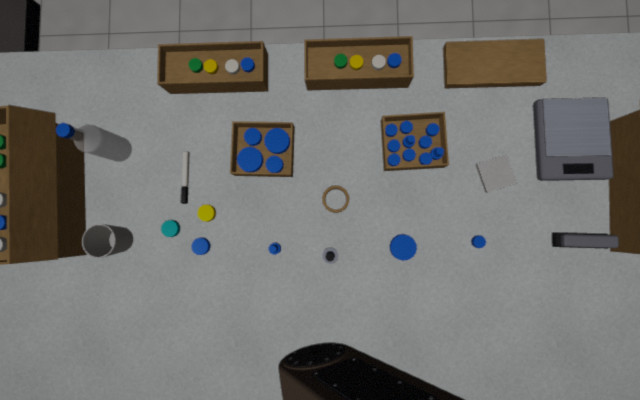

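View pics/scene0.png

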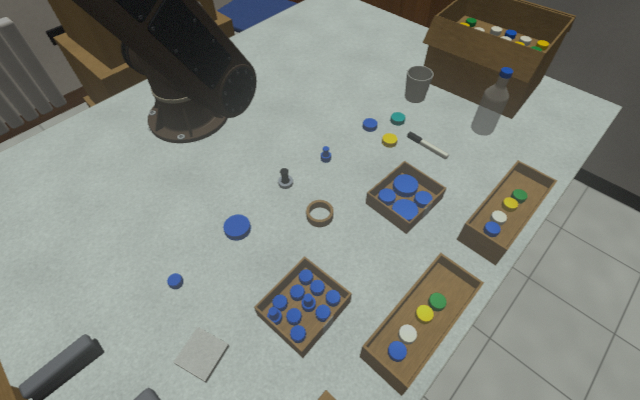

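View pics/wrist0.png

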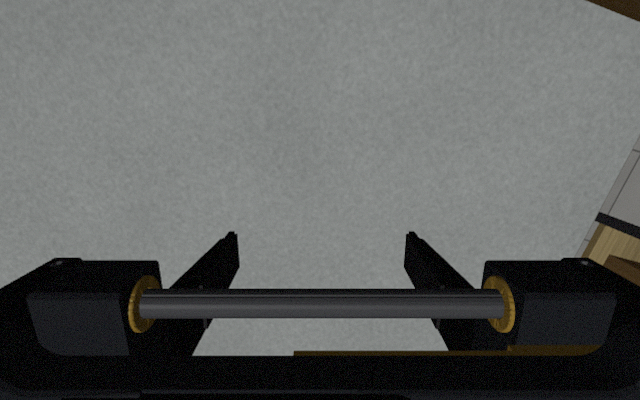

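The top view (up = +x, left = +y) shows the lid tray at about (263,150) and the cap tray at (415,142). The loose parts are the blue narrow lid (201,246), sports cap (275,248), magnet (330,256), wide lid (403,247) and bottle cap (479,242). The bystanders are the tape (336,199), marker (185,177) and pad (496,174), and the look-alikes are turquoise (170,228) and yellow (206,213). In the scene view both trays and all the parts are in sight. The wrist view shows only bare table.

```bash
cat > h.py <<'E'
import numpy as np,cv2
def ray(s,u,v):
    K=s["K"];P=s["pose"];u=np.atleast_1d(u).astype(float);v=np.atleast_1d(v).astype(float)
    d=np.stack([(u-K[0,2])/K[0,0],-(v-K[1,2])/K[1,1],-np.ones_like(u)],-1)
    return P[:3,3],d@P[:3,:3].T
def plane(s,u,v,z):
    o,d=ray(s,u,v); t=(z-o[2])/d[:,2]; return o+t[:,None]*d
def cloud(s):
    v,u=np.mgrid[:400,:640]; o,d=ray(s,u.ravel(),v.ravel())
    return (o+s["range_z"].ravel()[:,None]*d).reshape(400,640,3)
def tri(s1,p1,s2,p2):
    o1,d1=ray(s1,*p1);o2,d2=ray(s2,*p2);d1=d1[0]/np.linalg.norm(d1);d2=d2[0]/np.linalg.norm(d2)
    A=np.stack([d1,-d2],1);t=np.linalg.lstsq(A,o2-o1,rcond=None)[0]
    a=o1+t[0]*d1;b=o2+t[1]*d2; return (a+b)/2,np.linalg.norm(a-b)
def blobs(s,lo=(105,120,60),hi=(125,255,255),amin=40):
    h=cv2.cvtColor(s["image"],cv2.COLOR_RGB2HSV);m=cv2.inRange(h,lo,hi)
    n,l,st,c=cv2.connectedComponentsWithStats(m)
    return [(c[i],st[i]) for i in range(1,n) if st[i,4]>=amin],l
E
python3 - <<'E'
from h import *
T=dict(np.load("top0.npz"));S=dict(np.load("scene0.npz"))
for nm,s in(("top",T),("scene",S)):
    C=cloud(s)
    b,l=blobs(s)
    print(nm)
    for c,st in b:
        print(c.round(1),st, "z/2=.009",plane(s,c[0],c[1],.009)[0,:2].round(4),"depth",C[int(c[1]),int(c[0])].round(4))
C=cloud(T)
print("table z",[C[v,u].round(4).tolist() for u,v in((300,300),(220,190),(450,220),(340,130))])
for n,(u0,u1,v0,v1) in dict(lid=(222,304,113,186),cap=(372,456,105,178)).items():
    sub=C[v0:v1,u0:u1].reshape(-1,3); m=(sub[:,2]>.038)&(sub[:,2]<.055); p=sub[m]
    r=cv2.minAreaRect((p[:,:2]*1000).astype(np.float32)); print(n,m.sum(),r,np.median(p[:,2]))
E
```

```text
top
[393.9  60. ] [388  53  13  15 156] z/2=.009 [ 0.9148 -0.1566] depth [ 0.895  -0.1466  0.0573]
[247.   64.2] [241  58  13  14 145] z/2=.009 [0.9151 0.2217] depth [0.8943 0.2125 0.0552]
[405.9 126.9] [400 121  13  13 127] z/2=.009 [ 0.7405 -0.1821] depth [ 0.7381 -0.1766  0.0265]
[ 62.7 129.7] [ 56 123  15  15 172] z/2=.009 [0.753  0.7074] depth [0.7009 0.5593 0.1989]
[428.6 135.3] [419 123  21  25 261] z/2=.009 [ 0.7178 -0.2378] depth [ 0.7192 -0.237   0.0066]
[390.9 129.6] [386 124  11  12 115] z/2=.009 [ 0.7344 -0.1445] depth [ 0.7319 -0.14    0.0244]
[252.3 136.3] [244 128  18  18 240] z/2=.009 [0.7248 0.2072] depth [0.7228 0.2053 0.0205]
[276.7 140.5] [264 128  26  26 507] z/2=.009 [0.7127 0.1445] depth [0.7113 0.1445 0.0201]
[408.6 147.7] [403 135  13  26 245] z/2=.009 [ 0.6875 -0.1874] depth [ 0.6883 -0.185   0.0136]
[393.4 145.5] [388 140  12  12 117] z/2=.009 [ 0.6939 -0.1497] depth [ 0.6917 -0.1464  0.0245]
[249.6 159.1] [237 147  26  25 510] z/2=.009 [0.6662 0.214 ] depth [0.6638 0.2121 0.0229]
[431.3 155.4] [419 147  25  17 246] z/2=.009 [ 0.6669 -0.2427] depth [ 0.665
[... 2212 characters left out ...]
1758] depth [ 0.7364 -0.1795  0.0243]
[293.4 315.4] [287 308  14  15 166] z/2=.009 [ 0.6955 -0.2222] depth [ 0.6991 -0.2253  0.024 ]
[297.5 332.7] [291 325  14  16 179] z/2=.009 [ 0.7267 -0.2412] depth [ 0.7299 -0.2442  0.0272]
[396.9 350.2] [388 341  18  19 262] z/2=.009 [ 0.8914 -0.1328] depth [ 0.8926 -0.1496  0.0578]
table z [[0.3116, 0.0889, -0.0017], [0.5894, 0.2927, -0.0009], [0.5058, -0.286, -0.001], [0.7384, -0.0167, 0.0008]]
lid 490 ((688.9698486328125, 178.30313110351562), (150.8633270263672, 131.80596923828125), 87.78461456298828) 0.04429039896278797
cap 621 ((700.0814819335938, -195.60305786132812), (131.46168518066406, 151.1511688232422), 2.2715086936950684) 0.04462135506691434
```

>>> drive_tool(deltas=[[[1,0,0,0,0,0,7.7],[1,0,0,0,0,0,7.6],[1,-44,-28,0,0,0,0],[1,-44,-28,0,0,0,0],[1,-44,-28,0,0,0,0],[1,-44,-28,0,0,0,0],[1,-44,-28,0,0,0,0],[1,-44,-28,0,0,0,0],[1,-44,-28,0,0,0,0],[1,-44,-28,0,0,0,0]]], force=15)

```text
time: 1.4
position: [0.3968, -0.2438, 0.2127]
tool_rot: [[-0.015, -1.0, -0.001], [-1.0, 0.015, 0.003], [-0.003, 0.001, -1.0]]
ft_force: [0.6, -0.6, 1.0]
width: 0.0947
```

>>> drive_tool(deltas=[[[1,-40,-22,0,0,0,-0.8],[1,-35,-20,0,0,0,0],[1,0,0,0,0,0,0]]])

```text
time: 1.78
position: [0.4414, -0.1639, 0.2129]
tool_rot: [[0.004, -1.0, -0.001], [-1.0, -0.004, 0.004], [-0.004, 0.001, -1.0]]
ft_force: [0.0, -0.6, -0.1]
width: 0.095
```

```bash
cat > look.py <<'E'
import sys
from rig import readout,eyes
from h import *
def look(tag,z=.009,name="wrist"):
    o=readout.get_obs();s=eyes.snapshot(name);cv2.imwrite(f"pics/{tag}.png",s["image"][...,::-1])
    print("t",round(o["time"],2),"tcp",o["position"].round(4),"yaw",np.degrees(np.arctan2(o["tool_rot"][1,0],o["tool_rot"][0,0])).round(2),"w",o["width"].round(4),"F",o["ft_force"].round(1))
    b,l=blobs(s)
    for c,st in b: print(c.round(1),st[:5],"->",plane(s,c[0],c[1],z)[0].round(4))
    return s
if __name__=="__main__":
    look(sys.argv[1],float(sys.argv[2]) if len(sys.argv)>2 else .009,sys.argv[3] if len(sys.argv)>3 else "wrist")
E
python3 look.py w1
```

```text
Traceback (most recent call last):
  File "look.py", line 11, in <module>
    look(sys.argv[1],float(sys.argv[2]) if len(sys.argv)>2 else .009,sys.argv[3] if len(sys.argv)>3 else "wrist")
    ~~~~^^^^^^^^^^^^^^^^^^^^^^^^^^^^^^^^^^^^^^^^^^^^^^^^^^^^^^^^^^^^^^^^^^^^^^^^^^^^^^^^^^^^^^^^^^^^^^^^^^^^^^^^^
  File "look.py", line 6, in look
    print("t",round(o["time"],2),"tcp",o["position"].round(4),"yaw",np.degrees(np.arctan2(o["tool_rot"][1,0],o["tool_rot"][0,0])).round(2),"w",o["width"].round(4),"F",o["ft_force"].round(1))
                                                                                                                                               ^^^^^^^^^^^^^^^^
AttributeError: 'float' object has no attribute 'round'
```

View pics/w1.png

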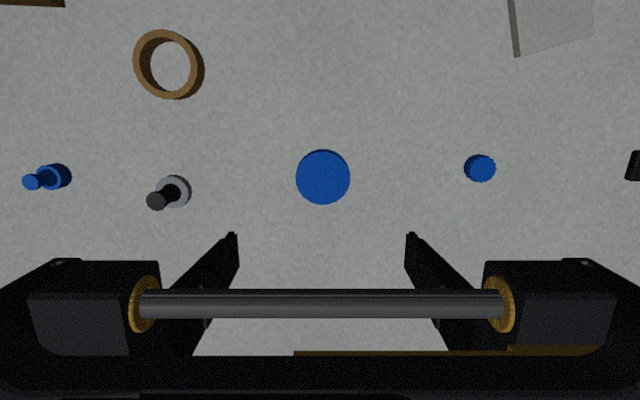

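The wrist view shows the wide lid at (323,177), the bottle cap at (480,168), the magnet at (165,195), the sports cap at (48,178) and the tape ring at (168,64).

```bash
sed -i 's/o\["width"\].round(4)/round(float(o["width"]),4)/' look.py; python3 look.py w1b
```

```text
t 1.82 tcp [ 0.441  -0.1648  0.2129] yaw -89.81 w 0.0948 F [ 0.1  0.8 -0.2]
[321.5 176.4] [ 295  149   54   55 2334] -> [ 0.4413 -0.1645  0.009 ]
[478.9 167.6] [463 154  32  28 659] -> [ 0.4523 -0.3486  0.009 ]
[ 49.6 176.5] [ 35 165  26  25 298] -> [0.4401 0.1571 0.009 ]
[ 28.9 181.8] [ 21 174  17  16 208] -> [0.4336 0.1831 0.009 ]
```

>>> drive_tool(deltas=[[[1,0,0,55,0,0,0],[1,0,0,55,0,0,0],[1,0,0,50,0,0,0],[1,0,0,25,0,0,0],[1,0,0,15,0,0,0],[1,0,0,5,0,0,0]]])

```text
time: 2.62
position: [0.4394, -0.1727, 0.0028]
tool_rot: [[-0.007, -1.0, 0.003], [-1.0, 0.007, 0.001], [-0.001, -0.003, -1.0]]
ft_force: [0.6, 0.4, -0.0]
width: 0.0945
```

>>> drive_tool(deltas=[[[1,-8,-2,-1,0,0,0],[-0.2,0,0,0,0,0,0],[-0.2,0,0,0,0,0,0],[-0.2,0,0,0,0,0,0],[-0.2,0,0,0,0,0,0],[-0.2,0,0,0,0,0,0]]], force=12)

```text
time: 3.38
position: [0.4422, -0.1655, 0.0059]
tool_rot: [[-0.008, -1.0, 0.006], [-1.0, 0.008, -0.001], [0.001, -0.006, -1.0]]
ft_force: [-0.5, -0.2, 0.1]
width: 0.0639
```

>>> drive_tool(deltas=[[[-0.2,0,0,-40,0,0,0],[-0.2,0,0,-40,0.3,0,0.5],[-0.2,0,0,-30,0,0,0],[-0.2,-50,-17,0,0,0,0],[-0.2,-50,-17,0,0,0,0],[-0.2,-50,-17,0,0,0,0],[-0.2,-50,-17,0,0,0,0],[-0.2,-50,-17,0,0,0,0],[-0.2,-50,-17,0,0,0,0],[-0.2,-20,-8,0,0,0,0]]])

```text
time: 4.62
position: [0.5606, 0.1606, 0.1207]
tool_rot: [[-0.022, -1.0, 0.012], [-1.0, 0.022, -0.001], [0.0, -0.012, -1.0]]
ft_force: [-0.5, -0.4, -1.3]
width: 0.0638
```

```bash
python3 look.py w2
python3 - <<'E'
from rig import eyes; from h import *
s=eyes.snapshot("top");cv2.imwrite("pics/t2.png",s["image"][...,::-1])
E
```

```text
t 4.62 tcp [0.5606 0.1606 0.1207] yaw -91.26 w 0.0638 F [-0.5 -0.4 -1.3]
[255.5  11.9] [ 226    0   59   30 1269] -> [0.7136 0.2086 0.009 ]
[336.3  24.4] [ 295    0   85   58 3966] -> [0.7034 0.1455 0.009 ]
[250.9  75.3] [ 209   32   84   86 5520] -> [0.6673 0.216  0.009 ]
[328.5  92. ] [ 302   64   54   57 2376] -> [0.6528 0.1525 0.009 ]
[320.6 247.6] [ 262  196  118   93 8900] -> [0.5131 0.1623 0.009 ]
[332.4 329.4] [318 318  29  27 495] -> [0.4224 0.1523 0.009 ]
```

View pics/w2.png

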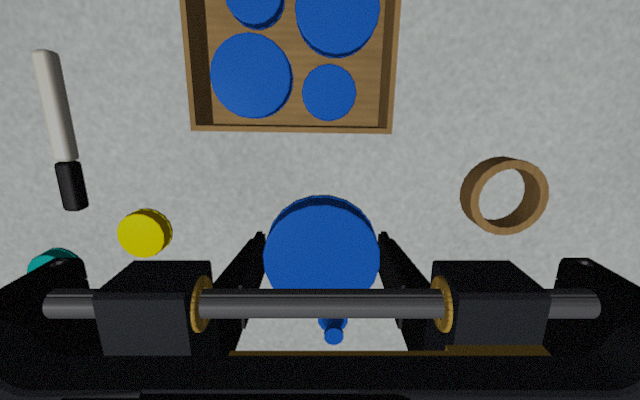

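Run:
```python
from rig import eyes; from h import *
s=eyes.snapshot("wrist")
h=cv2.cvtColor(s["image"],cv2.COLOR_RGB2HSV)
print(plane(s,[191,392],[130,132.],.045).round(4), "outer front rim corners")
print("lid in hand L/R edges at mid", plane(s,[263,380],[247,247],.124).round(4), "top rim back edge",plane(s,321,195.5,.13).round(4))
C=cloud(s); print("depth rim", C[126,300].round(4),C[129,220].round(4),"lid",C[220,320].round(4))
```

```text
[[0.6262 0.2558 0.045 ]
 [0.6213 0.1053 0.045 ]] outer front rim corners
lid in hand L/R edges at mid [[0.5646 0.1926 0.124 ]
 [0.5631 0.1268 0.124 ]] top rim back edge [[0.5954 0.1593 0.13  ]]
depth rim [0.6271 0.1743 0.0424] [0.6264 0.2339 0.0452] lid [0.5834 0.1601 0.1343]
```

>>> drive_tool(deltas=[[[-0.2,-22,0,0,-0.7,0,-1.3],[-0.2,0,0,40,0,0,0],[-0.2,0,0,40,0,0,0],[-0.2,0,0,20,0,0,0],[-0.2,0,0,0,0,0,0]]])

```text
time: 5.4
position: [0.5603, 0.1784, 0.019]
tool_rot: [[-0.002, -1.0, -0.002], [-1.0, 0.002, -0.001], [0.001, 0.002, -1.0]]
ft_force: [-0.1, -0.5, 0.4]
width: 0.0635
```

>>> drive_tool(deltas=[[[-0.2,-4,0,6,0,0,0],[-0.2,0,0,4,0,0,0],[-0.2,0,0,2,0,0,0]]])

```text
time: 5.78
position: [0.5614, 0.1826, 0.0086]
tool_rot: [[-0.003, -1.0, 0.001], [-1.0, 0.003, -0.0], [0.0, -0.001, -1.0]]
ft_force: [-0.3, 0.7, -0.2]
width: 0.0635
```

>>> drive_tool(deltas=[[[-0.2,0,0,2.5,0,0,0],[-0.2,0,0,0,0,0,0],[0.8,0,0,0,0,0,0],[0.8,0,0,0,0,0,0],[0.8,0,0,0,0,0,0],[0.8,0,0,-20,0,0,0],[0.8,0,0,-50,0,0,0],[0.8,0,0,-50,0,0,0],[0.8,0,0,-50,0,0,0]]])

```text
time: 6.9
position: [0.56, 0.1822, 0.1778]
tool_rot: [[-0.003, -1.0, -0.006], [-1.0, 0.003, -0.001], [0.002, 0.006, -1.0]]
ft_force: [0.2, -0.9, -0.2]
width: 0.0854
```

```bash
python3 look.py w3
```

```text
t 6.9 tcp [0.56   0.1822 0.1778] yaw -90.17 w 0.0854 F [ 0.2 -0.9 -0.2]
[292.4  16. ] [ 268    0   49   38 1497] -> [0.7198 0.2084 0.009 ]
[360.2  28. ] [ 326    0   70   63 3718] -> [0.7095 0.1447 0.009 ]
[287.   76.5] [ 254   41   67   71 3733] -> [0.6669 0.2152 0.009 ]
[351.   91.7] [ 329   69   45   47 1660] -> [0.6525 0.1521 0.009 ]
[320.5 181.8] [ 291  152   60   60 2823] -> [0.5608 0.1828 0.009 ]
[183.8 272.2] [174 257  25  32 428] -> [0.4532 0.343  0.009 ]
[345.9 280.5] [335 271  25  18 340] -> [0.4412 0.1532 0.009 ]
```

View pics/w3.png

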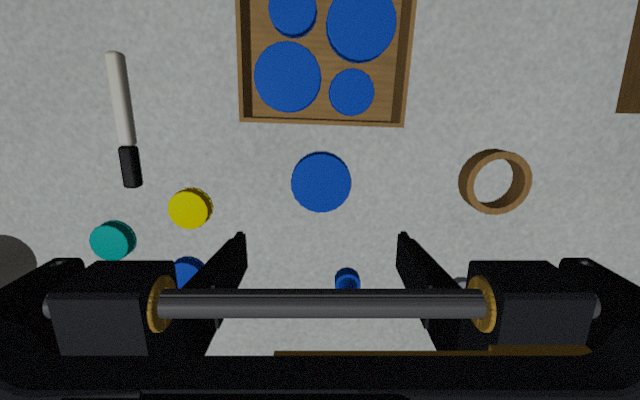

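>>> drive_tool(deltas=[[[0.5,-40,29,0,0.3,0,0],[0.5,-40,29,0,0,0,0],[0.5,-40,29,0,0,0,0],[0.5,-40,28,0,0,0,0],[0.5,0,0,0,0,0,0]]])

```text
time: 7.58
position: [0.4456, 0.3474, 0.1857]
tool_rot: [[-0.005, -1.0, 0.014], [-1.0, 0.005, 0.002], [-0.003, -0.014, -1.0]]
ft_force: [-0.0, -2.0, 0.8]
width: 0.0715
```

```bash
python3 look.py w4 .008
```

```text
t 7.58 tcp [0.4456 0.3474 0.1857] yaw -90.28 w 0.0715 F [-0.  -2.   0.8]
[485.9  70. ] [ 450   35   72   70 3876] -> [0.562  0.1811 0.008 ]
[328.2 181.7] [ 309  161   40   41 1258] -> [0.448  0.3402 0.008 ]
[503.  189.6] [483 176  43  28 850] -> [0.438  0.1462 0.008 ]
```

View pics/w4.png

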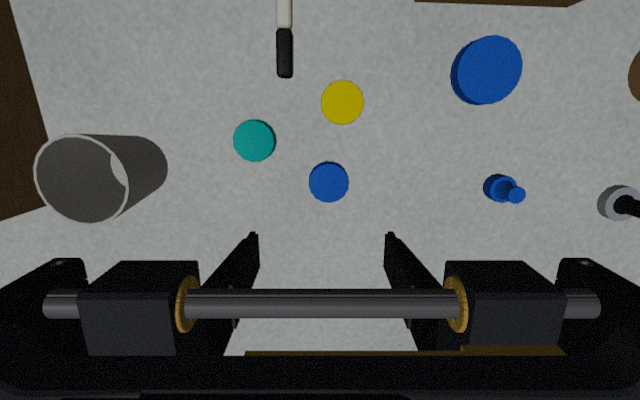

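>>> drive_tool(deltas=[[[0.5,8,-2,0,-0.8,0,0],[0.5,0,0,50,0,0,0],[0.5,0,0,50,0,0,0],[0.5,0,0,40,0,0,0],[0.5,0,0,15,0,0,0],[0.5,0,0,0,0,0,0]]])

```text
time: 8.38
position: [0.4548, 0.3319, 0.0278]
tool_rot: [[-0.015, -1.0, 0.002], [-1.0, 0.015, 0.004], [-0.004, -0.001, -1.0]]
ft_force: [-0.0, -0.2, 0.4]
width: 0.071
```

>>> drive_tool(deltas=[[[0.5,-7,7,5,0,0,-0.8],[0.5,0,0,8,0,0,0],[0.5,0,0,6,0,0,0],[0.5,0,0,0,0,0,0]]])

```text
time: 8.88
position: [0.4491, 0.3403, 0.011]
tool_rot: [[0.0, -1.0, 0.006], [-1.0, -0.0, 0.006], [-0.006, -0.006, -1.0]]
ft_force: [-0.3, 0.0, 0.4]
width: 0.0713
```

>>> drive_tool(deltas=[[[0.5,2,0,6,-0.3,0.3,0],[0.5,0,0,0,0,0,0],[-0.3,0,0,0,0,0,0],[-0.3,0,0,0,0,0,0],[-0.3,0,0,0,0,0,0],[-0.3,0,0,0,0,0,0],[-0.3,0,0,0,0,0,0]]])

```text
time: 9.75
position: [0.4494, 0.3383, 0.0051]
tool_rot: [[0.0, -1.0, 0.001], [-1.0, -0.0, 0.001], [-0.001, -0.001, -1.0]]
ft_force: [0.1, 0.2, -0.1]
width: 0.0433
```

>>> drive_tool(deltas=[[[-0.3,0,0,-40,0,0,0],[-0.3,0,0,-50,0,0,0],[-0.3,0,0,-20,0,0,0],[-0.3,45,-31,0,0,0,0],[-0.3,45,-31,0,0,0,0],[-0.3,40,-29,0,0,0,0],[-0.3,20,-15,0,0,0,0],[-0.3,0,0,0,0,0,0]]])

```text
time: 10.75
position: [0.5584, 0.1843, 0.1191]
tool_rot: [[0.002, -1.0, 0.002], [-1.0, -0.002, 0.001], [-0.001, -0.002, -1.0]]
ft_force: [0.3, 0.6, -0.3]
width: 0.0436
```

```bash
python3 look.py w5 .118; python3 -c "
from rig import eyes;from h import *
s=eyes.snapshot('wrist');np.savez('w5.npz',**s)"
```

```text
t 10.75 tcp [0.5584 0.1843 0.1191] yaw -89.86 w 0.0436 F [ 0.3  0.6 -0.3]
[290.9   8.8] [265   0  54  23 856] -> [0.682  0.1991 0.118 ]
[372.3  22.2] [ 331    0   88   54 3682] -> [0.6764 0.1604 0.118 ]
[283.4  68.5] [ 243   25   82   88 5623] -> [0.6557 0.2035 0.118 ]
[361.1  87.9] [ 334   59   55   58 2498] -> [0.6467 0.1647 0.118 ]
[321.7 227.9] [ 282  160   80  129 8101] -> [0.5715 0.1843 0.118 ]
[354.8 328.9] [340 318  29  25 423] -> [0.5042 0.1635 0.118 ]
```

View pics/w5.png

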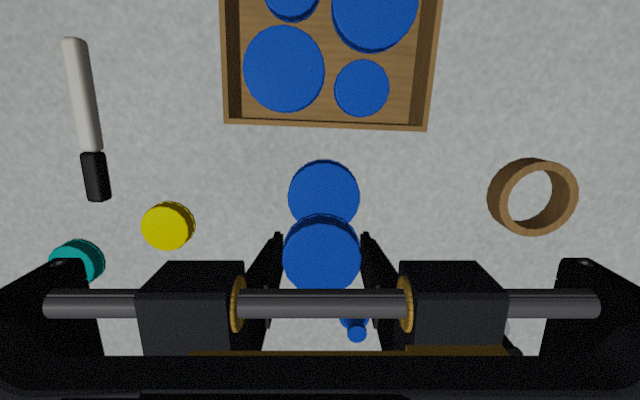

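Run:
```python
from h import *
s=dict(np.load("w5.npz"))
print("held", plane(s,[321.5,321.5,282,361],[213,291,252,252],.130).round(4))
print("wide", plane(s,[324,288,360],[159.5,195,195],.018).round(4))
```

```text
held [[0.5837 0.1852 0.13  ]
 [0.5377 0.1851 0.13  ]
 [0.5615 0.2065 0.13  ]
 [0.5616 0.1638 0.13  ]]
wide [[0.5944 0.1831 0.018 ]
 [0.5633 0.2142 0.018 ]
 [0.5635 0.1515 0.018 ]]
```

>>> drive_tool(deltas=[[[-0.3,2,-1,30,0,0,0],[-0.3,0,0,25,0,0,0],[-0.3,0,0,12,0,0,0],[-0.3,0,0,0,0,0,0],[-0.3,0,0,0,0,0,0]]])

```text
time: 11.48
position: [0.5563, 0.1885, 0.052]
tool_rot: [[0.01, -1.0, 0.003], [-1.0, -0.01, 0.002], [-0.002, -0.003, -1.0]]
ft_force: [-0.1, -0.3, 0.2]
width: 0.0433
```

>>> drive_tool(deltas=[[[-0.3,6,-3,12,0,0,0.5],[-0.3,0,0,8,0,0,0],[-0.3,0,0,0,0,0,0]]])

```text
time: 11.85
position: [0.5602, 0.1823, 0.0318]
tool_rot: [[0.0, -1.0, 0.005], [-1.0, -0.0, 0.002], [-0.002, -0.005, -1.0]]
ft_force: [0.0, -0.2, 0.3]
width: 0.043
```

>>> drive_tool(deltas=[[[-0.3,0,1,4,-0.3,0,0],[-0.3,0,0,2,0,0,0],[-0.3,0,0,0,0,0,0]]])

```text
time: 12.22
position: [0.5593, 0.1823, 0.0255]
tool_rot: [[0.0, -1.0, -0.0], [-1.0, -0.0, 0.002], [-0.002, 0.0, -1.0]]
ft_force: [-0.7, 0.4, -0.0]
width: 0.0438
```

>>> drive_tool(deltas=[[[-0.3,0,0,2,0,0,0],[-0.3,0,0,0,0,0,0],[0.3,0,0,0,0,0,0],[0.3,0,0,0,0,0,0],[0.3,0,0,0,0,0,0],[0.3,0,0,-20,0,0,0],[0.3,0,0,-50,0,0,0],[0.3,0,0,-50,0,0,0],[0.3,0,0,-20,0,0,0],[0.3,0,0,0,0,0,0]]])

```text
time: 13.48
position: [0.5592, 0.1819, 0.1675]
tool_rot: [[0.0, -1.0, -0.001], [-1.0, -0.0, 0.002], [-0.002, 0.001, -1.0]]
ft_force: [-0.1, -1.0, 0.1]
width: 0.0617
```

```bash
python3 look.py w6 .018; python3 -c "
from rig import eyes;from h import *
s=eyes.snapshot('wrist');np.savez('w6.npz',**s)"
```

```text
t 13.47 tcp [0.5592 0.1819 0.1675] yaw -89.98 w 0.0617 F [-0.1 -1.   0.1]
[292.6  14.9] [ 267    0   51   36 1443] -> [0.7163 0.2076 0.018 ]
[362.3  27.2] [ 327    0   73   62 3766] -> [0.7065 0.1457 0.018 ]
[286.7  75.4] [ 253   39   69   74 3973] -> [0.6662 0.2143 0.018 ]
[352.5  91.5] [ 330   67   46   49 1772] -> [0.6521 0.1529 0.018 ]
[320.8 184. ] [ 290  153   62   62 2972] -> [0.5629 0.1828 0.018 ]
[345.9 283. ] [335 274  26  15 249] -> [0.4499 0.1549 0.018 ]
```

View pics/w6.png

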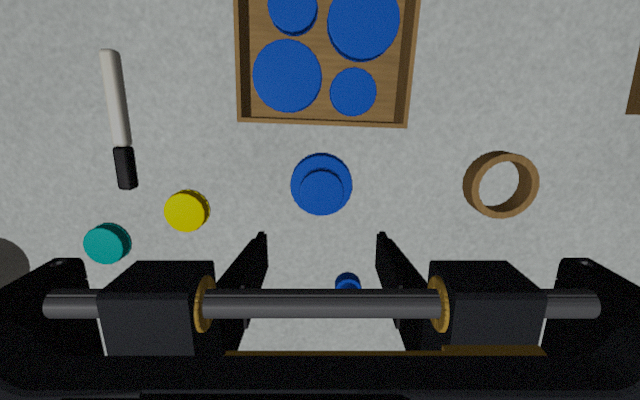

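Run:
```python
from h import *
s=dict(np.load("w6.npz"))
cv2.imwrite("pics/w6c.png",cv2.resize(s["image"][140:225,275:370,::-1],None,fx=6,fy=6,interpolation=cv2.INTER_CUBIC))
P=cloud(s)[140:225,275:370]; z=P[...,2]
for lo,hi in((.028,.042),(.012,.024)):
    m=(z>lo)&(z<hi); q=P[m]; print(m.sum(),np.median(q[:,2]).round(4),cv2.minEnclosingCircle((q[:,:2]*1000).astype(np.float32)), np.percentile(q[:,0],[1,99]),np.percentile(q[:,1],[1,99]))
```

```text
1551 0.035 ((559.0267944335938, 182.3448028564453), 21.829511642456055) [0.53914225 0.57994137] [0.16211531 0.20258439]
1428 0.019 ((561.8187255859375, 182.16717529296875), 31.974769592285156) [0.53171175 0.59267247] [0.15200258 0.21274107]
```

View pics/w6c.png

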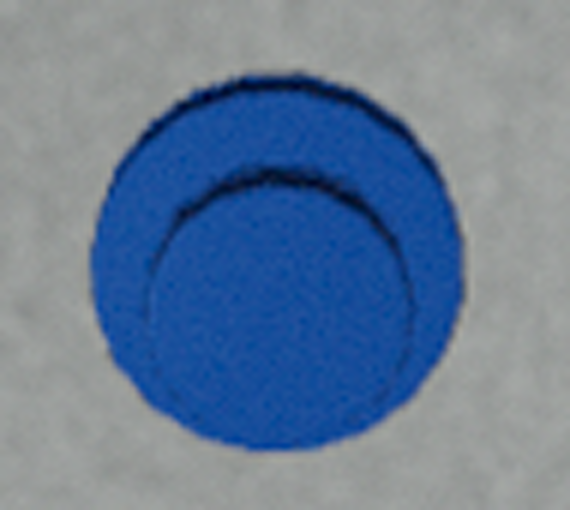

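>>> drive_tool(deltas=[[[0.3,0,0,50,0,0,0],[0.3,0,0,50,0,0,0],[0.3,0,0,25,0,0,0],[0.3,0,0,8,0,0,0],[0.3,0,0,0,0,0,0]]])

```text
time: 14.2
position: [0.5556, 0.1814, 0.0237]
tool_rot: [[0.0, -1.0, -0.011], [-1.0, -0.0, 0.0], [-0.0, 0.011, -1.0]]
ft_force: [-0.6, -0.3, 0.6]
width: 0.0617
```

>>> drive_tool(deltas=[[[0.3,0,-3,0,0.6,0,0],[0.3,0,0,0,0,0,0],[-0.3,0,0,0,0,0,0],[-0.3,0,0,0,0,0,0],[-0.3,0,0,0,0,0,0],[-0.3,0,0,0,0,0,0]]])

```text
time: 14.95
position: [0.5602, 0.1818, 0.0267]
tool_rot: [[0.0, -1.0, 0.005], [-1.0, -0.0, 0.001], [-0.001, -0.005, -1.0]]
ft_force: [-0.6, -0.4, -0.2]
width: 0.0433
```

>>> drive_tool(deltas=[[[-0.3,0,0,-5,0,0,0],[-0.3,0,-3,0,0,0,0],[-0.3,0,0,0,0,0,0]]])

```text
time: 15.32
position: [0.5634, 0.1818, 0.0321]
tool_rot: [[0.0, -1.0, 0.006], [-1.0, -0.0, 0.001], [-0.001, -0.006, -1.0]]
ft_force: [-1.1, 1.1, -1.0]
width: 0.043
```

>>> drive_tool(deltas=[[[-0.3,0,0,3,0,0,0],[-0.3,0,0,2,0,0,0],[-0.3,0,0,0,0,0,0]]])

```text
time: 15.7
position: [0.5633, 0.1817, 0.0265]
tool_rot: [[0.0, -1.0, 0.005], [-1.0, -0.0, 0.001], [-0.001, -0.005, -1.0]]
ft_force: [-0.5, -0.3, 0.0]
width: 0.0432
```

Next I release the lid and retreat. The bottle cap is far to the right, so I travel there along the front at height.

>>> drive_tool(deltas=[[[0.3,0,0,0,0,0,0],[0.3,0,0,0,0,0,0],[0.3,0,0,0,0,0,0],[0.3,0,0,-20,0,0,0],[0.3,0,0,-50,0,0,0],[0.3,0,0,-50,-0.3,0,0],[0.3,0,0,-20,0,0,0],[0.3,0,0,0,0,0,0]]])

```text
time: 16.7
position: [0.5624, 0.1815, 0.1703]
tool_rot: [[0.0, -1.0, -0.001], [-1.0, -0.0, 0.001], [-0.001, 0.001, -1.0]]
ft_force: [0.4, 0.2, -1.0]
width: 0.0615
```

```bash
cat > stk.py <<'E'
import sys
from rig import eyes;from h import *
s=eyes.snapshot(sys.argv[1]);P=cloud(s);z=P[...,2]
r=(abs(P[...,0]-.562)<.05)&(abs(P[...,1]-.183)<.05)
for lo,hi in((.027,.042),(.011,.024)):
    m=(z>lo)&(z<hi)&r; q=P[m]; print(m.sum(),np.median(q[:,2]).round(4),cv2.minEnclosingCircle((q[:,:2]*1000).astype(np.float32)))
E
python3 stk.py wrist; python3 look.py w7 .018; python3 stk.py scene
```

```text
1517 0.035 ((562.0609130859375, 181.44534301757812), 21.978914260864258)
1384 0.019 ((561.8568725585938, 182.2833709716797), 31.863422393798828)
t 16.75 tcp [0.5621 0.1814 0.1694] yaw -89.99 w 0.0619 F [ 0.4 -0.9 -0.1]
[291.8  16.6] [ 267    0   50   40 1597] -> [0.7179 0.2076 0.018 ]
[361.2  28.9] [ 326    0   72   65 3925] -> [0.708  0.1456 0.018 ]
[286.1  78.6] [ 252   42   69   73 3903] -> [0.6662 0.2143 0.018 ]
[351.5  94.3] [ 329   71   46   48 1736] -> [0.6522 0.1529 0.018 ]
[320.  186.1] [ 290  155   61   62 2932] -> [0.563  0.1828 0.018 ]
[345.3 283.4] [335 274  25  15 220] -> [0.4507 0.1546 0.018 ]
189 0.0347 ((560.6600341796875, 181.98216247558594), 22.594449996948242)
184 0.0187 ((561.380615234375, 182.0381622314453), 32.79239273071289)
```

>>> drive_tool(deltas=[[[0.2,55,11,0,0,0,0],[0.2,55,11,0,0,0,0],[0.2,55,11,0,0,0,0],[0.2,55,11,0,0,0,0],[0.2,55,11,0,0,0,0],[0.2,55,11,0,0,0,0],[0.2,55,11,0,0,0,0],[0.2,55,11,0,0,0,0],[0.2,55,11,0,0,0,0],[0.2,20,5,0,0,0,0]]])

```text
time: 18.1
position: [0.4512, -0.347, 0.1544]
tool_rot: [[0.004, -1.0, -0.024], [-1.0, -0.004, 0.007], [-0.007, 0.024, -1.0]]
ft_force: [0.3, 0.2, 0.2]
width: 0.0573
```

>>> drive_tool(deltas=[[[0.2,0,0,0,1.4,0.4,0],[0.2,0,0,0,0,0,0]]])

```text
time: 18.35
position: [0.4505, -0.3461, 0.1525]
tool_rot: [[0.003, -1.0, -0.0], [-1.0, -0.003, 0.003], [-0.003, 0.0, -1.0]]
ft_force: [0.0, 0.4, -0.8]
width: 0.057
```

```bash
python3 look.py w8 .010
```

```text
t 18.35 tcp [ 0.4505 -0.3461  0.1525] yaw -89.85 w 0.057 F [ 0.   0.4 -0.8]
[321.7 187.9] [306 172  32  32 752] -> [ 0.452  -0.3461  0.01  ]
```

View pics/w8.png

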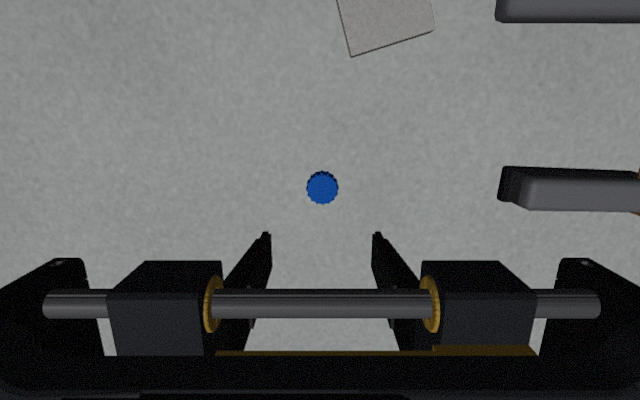

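The bottle cap sits at (322,188), midway between the fingers.

>>> drive_tool(deltas=[[[0.2,0,-1,45,0,0,0],[0.2,0,0,45,0,0,0],[0.2,0,0,30,0,0,0],[0.2,0,0,5,0,0,0],[0.2,0,0,0,0,0,0]]])

```text
time: 19.02
position: [0.4552, -0.3405, 0.0269]
tool_rot: [[0.011, -1.0, 0.002], [-1.0, -0.011, 0.0], [-0.0, -0.002, -1.0]]
ft_force: [-0.6, -0.7, -0.9]
width: 0.057
```

>>> drive_tool(deltas=[[[0.2,6,3,10,0,0,0.6],[0.2,0,0,8,0,0,0],[0.2,0,0,4,0,0,0],[0.2,0,0,0,0,0,0]]])

```text
time: 19.52
position: [0.4532, -0.3476, 0.0061]
tool_rot: [[-0.0, -1.0, 0.005], [-1.0, 0.0, -0.002], [0.002, -0.005, -1.0]]
ft_force: [0.9, 0.3, 0.6]
width: 0.0573
```

>>> drive_tool(deltas=[[[0.2,0,1,1,-0.3,0,0],[-0.6,0,0,0,0,0,0],[-0.6,0,0,0,0,0,0],[-0.6,0,0,0,0,0,0],[-0.6,0,0,0,0,0,0]]], force=8)

```text
time: 20.15
position: [0.4523, -0.3478, 0.0055]
tool_rot: [[-0.0, -1.0, 0.0], [-1.0, 0.0, -0.003], [0.003, -0.0, -1.0]]
ft_force: [0.2, 0.4, -0.6]
width: 0.0296
```

>>> drive_tool(deltas=[[[-0.6,0,0,-40,0,0,0],[-0.6,0,0,-50,0,0,0],[-0.6,0,0,-30,0,0,0],[-0.6,-40,-37,0,0,0,0],[-0.6,-40,-37,0,0,0,0],[-0.6,-40,-37,0,0,0,0],[-0.6,-20,-18,0,0,0,0],[-0.6,0,0,0,0,0,0]]])

```text
time: 21.15
position: [0.5851, -0.204, 0.1296]
tool_rot: [[-0.002, -1.0, 0.002], [-1.0, 0.002, -0.003], [0.003, -0.002, -1.0]]
ft_force: [1.4, -0.5, 0.1]
width: 0.0299
```

```bash
python3 look.py w9 .010;python3 -c "
from rig import eyes;from h import *
s=eyes.snapshot('wrist');np.savez('w9.npz',**s)"
```

```text
t 21.15 tcp [ 0.5851 -0.204   0.1296] yaw -90.14 w 0.0299 F [ 1.4 -0.5  0.1]
[239.   17.4] [ 218    0   43   40 1312] -> [ 0.7336 -0.1387  0.01  ]
[288.2  12.8] [ 267    0   42   32 1000] -> [ 0.7368 -0.1782  0.01  ]
[370.7  18.8] [ 350    0   43   42 1396] -> [ 0.7324 -0.2445  0.01  ]
[296.1  56.6] [ 278   37   37   41 1160] -> [ 0.7045 -0.1838  0.01  ]
[346.3  59.6] [ 327   38   40   44 1260] -> [ 0.702  -0.2254  0.01  ]
[249.6  70.5] [ 230   49   40   43 1230] -> [ 0.6938 -0.1446  0.01  ]
[361.8 105.6] [ 326   79   71   55 2148] -> [ 0.6654 -0.2395  0.01  ]
[296.1 101. ] [ 278   81   38   40 1086] -> [ 0.6693 -0.1829  0.01  ]
[251.5 115.5] [ 233   96   39   39 1090] -> [ 0.6574 -0.144   0.01  ]
[320.6 256.5] [ 293  223   57   62 2460] -> [ 0.5231 -0.2034  0.01  ]
```

View pics/w9.png

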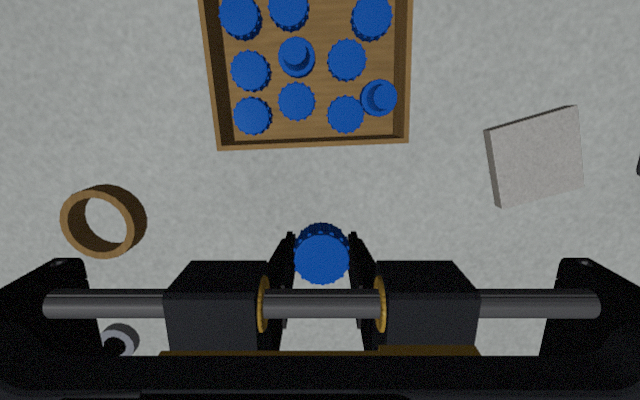

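Run:
```python
from h import *
s=dict(np.load("w9.npz"))
a=plane(s,[217.5,410],[151,143],.045);print(a.round(4))
m=a.mean(0)[:2];d=a[0]-a[1];y=d[:2]/np.linalg.norm(d[:2]);x=np.array([y[1],-y[0]]);print(m,np.linalg.norm(d),np.degrees(np.arctan2(x[1],x[0])))
b=m-x*.046;print("cap",b,"sport",b+y*.071)
print("held",plane(s,[321.3,293.5,349.5],[256.5,257,257],.144).round(4))
```

```text
[[ 0.6307 -0.1234  0.045 ]
 [ 0.6363 -0.2745  0.045 ]]
[ 0.63346189 -0.19899335] 0.15121670812161708 2.1194289699671645
cap [ 0.58749336 -0.20069455] sport [ 0.5848676  -0.12974312]
held [[ 0.5873 -0.2045  0.144 ]
 [ 0.5871 -0.1897  0.144 ]
 [ 0.5869 -0.2194  0.144 ]]
```

The tray's front rim runs from (218,151) to (410,143). The held cap is at about (321,257), and it needs roughly 4 mm to the left.

>>> drive_tool(deltas=[[[-0.6,-4,-1,40,0,0,0],[-0.6,0,0,40,0,0,0],[-0.6,0,0,15,0,0,0],[-0.6,0,0,0,0,0,0],[-0.6,0,0,0,0,0,0]]])

```text
time: 21.88
position: [0.5837, -0.2068, 0.0351]
tool_rot: [[-0.01, -1.0, 0.004], [-1.0, 0.01, -0.005], [0.005, -0.004, -1.0]]
ft_force: [0.8, 0.1, -0.9]
width: 0.0295
```

>>> drive_tool(deltas=[[[-0.6,-7,-3,12,-0.2,-0.3,-0.6],[-0.6,0,0,10,0,0,0],[-0.6,0,0,0,0,0,0]]])

```text
time: 22.25
position: [0.5879, -0.1997, 0.0136]
tool_rot: [[0.001, -1.0, 0.003], [-1.0, -0.002, -0.001], [0.001, -0.003, -1.0]]
ft_force: [0.3, -0.7, -0.0]
width: 0.0295
```

>>> drive_tool(deltas=[[[-0.6,1,1,5,-0.2,0,0],[-0.6,0,0,3,0,0,0],[-0.6,0,0,0,0,0,0]]])

```text
time: 22.62
position: [0.587, -0.2008, 0.0053]
tool_rot: [[0.002, -1.0, -0.0], [-1.0, -0.002, -0.001], [0.001, 0.0, -1.0]]
ft_force: [-0.2, -0.4, 0.0]
width: 0.0296
```

>>> drive_tool(deltas=[[[0,0,0,0,0,0,0],[0,0,0,0,0,0,0],[0,0,0,0,0,0,0],[0,0,0,-20,0,0,0],[0,0,0,-40,0,0,0],[0,0,0,-50,0,0,0],[0,0,0,-40,0,0,0],[0,0,0,0,0,0,0]]])

```text
time: 23.62
position: [0.5872, -0.2008, 0.1658]
tool_rot: [[0.002, -1.0, 0.003], [-1.0, -0.002, -0.002], [0.002, -0.003, -1.0]]
ft_force: [-0.2, 0.3, -1.1]
width: 0.0478
```

```bash
python3 look.py w10 .010;python3 -c "
from rig import eyes;from h import *
s=eyes.snapshot('wrist');np.savez('w10.npz',**s)"
```

```text
t 23.62 tcp [ 0.5872 -0.2008  0.1658] yaw -89.91 w 0.0478 F [-0.2  0.3 -1.1]
[296.3  21.6] [ 279    0   36   44 1107] -> [ 0.7411 -0.1785  0.01  ]
[253.5  29.5] [ 235    9   37   42 1080] -> [ 0.7346 -0.1393  0.01  ]
[368.9  31.5] [ 351   11   37   42 1116] -> [ 0.7332 -0.2446  0.01  ]
[303.   65.5] [287  48  32  36 875] -> [ 0.7042 -0.184   0.01  ]
[347.2  68.3] [330  50  35  38 955] -> [ 0.7017 -0.2255  0.01  ]
[262.2  77.5] [245  59  35  37 933] -> [ 0.6935 -0.1451  0.01  ]
[302.8 104.4] [287  87  33  35 839] -> [ 0.6692 -0.1832  0.01  ]
[360.6 108.7] [ 330   86   62   47 1664] -> [ 0.6652 -0.2394  0.01  ]
[263.3 116.9] [247 100  34  34 845] -> [ 0.6574 -0.1445  0.01  ]
[320.7 187.2] [306 171  31  32 700] -> [ 0.5867 -0.2007  0.01  ]
```

View pics/w10.png

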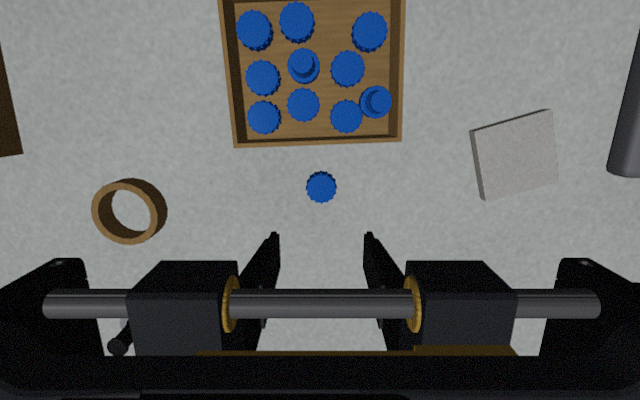

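>>> drive_tool(deltas=[[[0.1,-50,20,0,0,0,0],[0.1,-50,21,0,0,0,0],[0.1,-50,21,0,0,0,0],[0.1,-50,21,0,0,0,0],[0.1,-50,21,0,0,0,0],[0.1,-50,21,0,0,0,0],[0.1,-40,17,0,0,0,0],[0.1,-5,3,0,0,0,0],[0.1,0,0,0,0,0,0]]])

```text
time: 24.85
position: [0.4309, 0.1537, 0.1551]
tool_rot: [[-0.0, -1.0, -0.019], [-1.0, 0.0, 0.0], [-0.0, 0.019, -1.0]]
ft_force: [0.1, 0.0, 0.1]
width: 0.0519
```

```bash
python3 look.py w11 .018
```

```text
t 24.85 tcp [0.4309 0.1537 0.1551] yaw -90.01 w 0.0519 F [0.1 0.  0.1]
[287.9  41.6] [ 251    1   74   82 4648] -> [0.5615 0.1824 0.018 ]
[322.5 177.8] [309 163  29  31 674] -> [0.4414 0.1526 0.018 ]
```

View pics/w11.png

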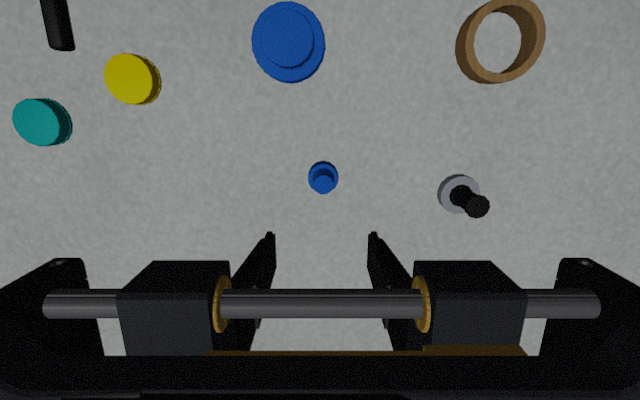

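>>> drive_tool(deltas=[[[0.2,0,-11,0,1.1,0,0],[0.2,0,0,40,0,0,0],[0.2,0,0,30,0,0,0],[0.2,0,0,0,0,0,0]]])

```text
time: 25.4
position: [0.4471, 0.1501, 0.0832]
tool_rot: [[-0.006, -1.0, 0.006], [-1.0, 0.006, 0.001], [-0.001, -0.006, -1.0]]
ft_force: [-0.1, 0.6, 0.8]
width: 0.0572
```

>>> drive_tool(deltas=[[[0.2,-2,5,25,-0.3,0,0],[0.2,0,0,25,0,0,0],[0.2,0,0,12,0,0,0],[0.2,0,0,0,0,0,0]]])

```text
time: 25.9
position: [0.4466, 0.1509, 0.023]
tool_rot: [[-0.01, -1.0, 0.007], [-1.0, 0.01, 0.002], [-0.002, -0.007, -1.0]]
ft_force: [-0.2, 0.4, -0.8]
width: 0.057
```

>>> drive_tool(deltas=[[[0.2,-2,4,8,-0.4,0,-0.6],[0.2,0,0,7,0,0,0],[0.2,0,0,2,0,0,0],[0.2,0,0,0,0,0,0]]])

```text
time: 26.4
position: [0.4436, 0.1532, 0.0067]
tool_rot: [[0.002, -1.0, 0.003], [-1.0, -0.002, 0.002], [-0.002, -0.003, -1.0]]
ft_force: [1.0, -0.5, 0.1]
width: 0.0568
```

>>> drive_tool(deltas=[[[-0.6,1,1,2,-0.2,0,0],[-0.6,0,0,0,0,0,0],[-0.6,0,0,0,0,0,0],[-0.6,0,0,0,0,0,0],[-0.6,0,0,0,0,0,0]]])

```text
time: 27.02
position: [0.4427, 0.1522, 0.005]
tool_rot: [[0.001, -1.0, -0.0], [-1.0, -0.001, 0.002], [-0.002, 0.0, -1.0]]
ft_force: [0.3, -0.9, -0.3]
width: 0.0295
```

>>> drive_tool(deltas=[[[-0.6,0,0,-40,0,0,0],[-0.6,0,0,-50,0,0,0],[-0.6,0,0,-30,0,0,0],[-0.6,50,-25,0,0,0,0],[-0.6,50,-25,0,0,0,0],[-0.6,50,-25,0,0,0,0],[-0.6,50,-25,0,0,0,0],[-0.6,45,-23,0,0,0,0],[-0.6,15,-8,0,0,0,0],[-0.6,0,0,0,0,0,0]]])

```text
time: 28.28
position: [0.5778, -0.1149, 0.1286]
tool_rot: [[0.004, -1.0, 0.0], [-1.0, -0.004, 0.002], [-0.002, -0.0, -1.0]]
ft_force: [-0.8, 0.3, -0.5]
width: 0.0297
```

```bash
python3 look.py w12 .010
```

```text
t 28.27 tcp [ 0.5778 -0.1149  0.1286] yaw -89.74 w 0.0297 F [-0.8  0.3 -0.5]
[ 5.5 46.4] [  0   0  17  77 771] -> [0.7035 0.1446 0.01  ]
[356.2  12.3] [336   0  43  31 986] -> [ 0.7294 -0.1419  0.01  ]
[404.    8.4] [384   0  44  22 683] -> [ 0.7324 -0.1798  0.01  ]
[471.7  33.7] [ 437    0   77   73 2816] -> [ 0.7144 -0.2361  0.01  ]
[410.3  46.4] [ 389   26   44   43 1410] -> [ 0.7048 -0.1871  0.01  ]
[362.1  60.6] [ 342   39   41   44 1283] -> [ 0.6939 -0.148   0.01  ]
[474.   96.1] [ 432   70   89   56 2797] -> [ 0.6663 -0.2444  0.01  ]
[405.6  91.8] [ 385   72   42   40 1253] -> [ 0.6695 -0.1859  0.01  ]
[ 11.3 113.8] [   0   85   28   53 1146] -> [0.6501 0.1538 0.01  ]
[359.8 106.1] [ 341   87   39   39 1108] -> [ 0.6577 -0.1474  0.01  ]
[416.1 186.3] [ 397  169   39   36 1007] -> [ 0.5872 -0.2018  0.01  ]
[ 18.1 215.4] [   0  177   48   69 1344] -> [0.5574 0.1717 0.01  ]
[319.8 262. ] [ 294  232   55   57 2243] -> [ 0.5101 -0.1135  0.01  ]
```

View pics/w12.png

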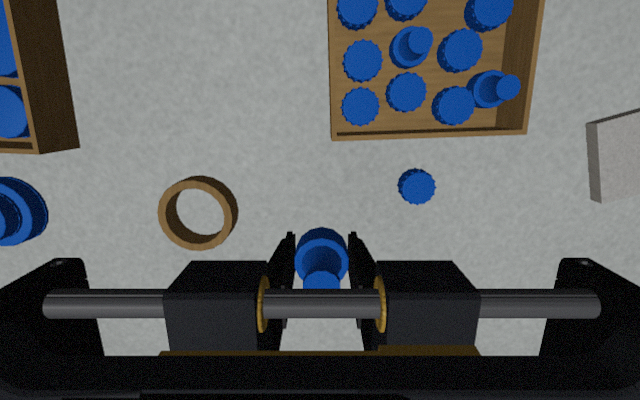

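Run:
```python
from h import *
from rig import eyes
s=eyes.snapshot("wrist");cv2.imwrite("pics/w12c.png",cv2.resize(s["image"][215:305,265:380,::-1],None,fx=6,fy=6))
print(plane(s,[321.5,321.5],[257,228],.1416).round(4))
```

```text
[[ 0.5793 -0.1141  0.1416]
 [ 0.5958 -0.114   0.1416]]
```

View pics/w12c.png

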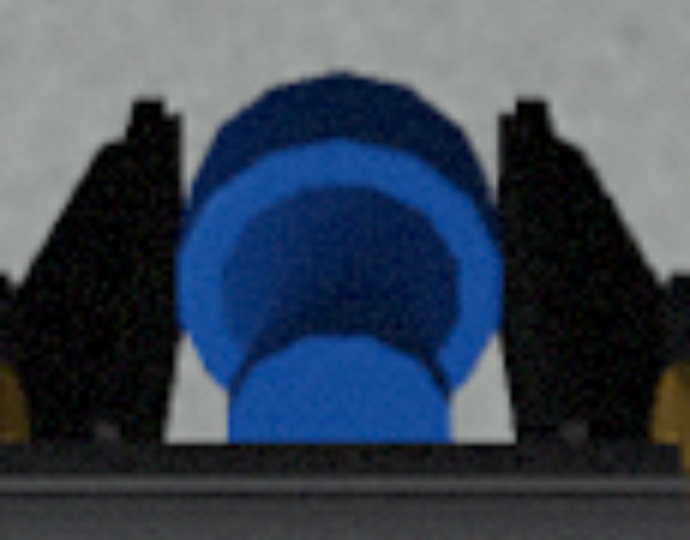

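>>> drive_tool(deltas=[[[-0.6,16,-9,0,0,0,0],[-0.6,0,0,40,0,0,0],[-0.6,0,0,35,0,0,0],[-0.6,0,0,10,0,0,0],[-0.6,0,0,0,0,0,0]]])

```text
time: 29.0
position: [0.5888, -0.1283, 0.0439]
tool_rot: [[0.012, -1.0, 0.004], [-1.0, -0.012, 0.001], [-0.001, -0.004, -1.0]]
ft_force: [-0.6, -0.5, 0.7]
width: 0.0295
```

>>> drive_tool(deltas=[[[-0.6,3,2,15,-0.2,0,0.6],[-0.6,0,0,15,0,0,0],[-0.6,0,0,0,0,0,0]]])

```text
time: 29.38
position: [0.5879, -0.1318, 0.0141]
tool_rot: [[0.001, -1.0, 0.003], [-1.0, -0.001, -0.0], [0.0, -0.003, -1.0]]
ft_force: [-0.9, -0.3, 0.0]
width: 0.0295
```

>>> drive_tool(deltas=[[[-0.6,-1,1.5,5,-0.2,0,0],[-0.6,0,0,3.5,0,0,0],[-0.6,0,0,0,0,0,0]]])

```text
time: 29.75
position: [0.5866, -0.1308, 0.0055]
tool_rot: [[0.001, -1.0, -0.0], [-1.0, -0.001, -0.001], [0.001, 0.0, -1.0]]
ft_force: [-0.4, -0.1, 0.1]
width: 0.0298
```

>>> drive_tool(deltas=[[[-0.1,0,0,0,0,0,0],[-0.1,0,0,0,0,0,0],[-0.1,0,0,0,0,0,0],[-0.1,0,0,-20,0,0,0],[-0.1,0,0,-40,0,0,0],[-0.1,0,0,-50,0,0,0],[-0.1,0,0,-40,0,0,0],[-0.1,0,0,0,0,0,0]]])

```text
time: 30.75
position: [0.5866, -0.1307, 0.1604]
tool_rot: [[0.001, -1.0, 0.0], [-1.0, -0.001, -0.001], [0.001, -0.0, -1.0]]
ft_force: [0.1, 0.0, -0.6]
width: 0.0429
```

```bash
python3 look.py w13 .010;python3 -c "
from rig import eyes;from h import *
s=eyes.snapshot('wrist');np.savez('w13.npz',**s)
P=cloud(s);z=P[...,2]
r=(abs(P[...,0]-.5845)<.025)&(abs(P[...,1]+.130)<.025)
for lo,hi in ((.012,.022),(.036,.05)):
  q=P[(z>lo)&(z<hi)&r];print(len(q),np.median(q[:,2]),cv2.minEnclosingCircle((q[:,:2]*1000).astype(np.float32)))
r=(abs(P[...,0]-.587)<.025)&(abs(P[...,1]+.2)<.025)
q=P[(z>.014)&(z<.03)&r];print(len(q),np.median(q[:,2]),cv2.minEnclosingCircle((q[:,:2]*1000).astype(np.float32)))
"
```

```text
t 30.75 tcp [ 0.5866 -0.1307  0.1604] yaw -89.97 w 0.0429 F [ 0.1  0.  -0.6]
[377.   19.3] [ 359    0   38   41 1196] -> [ 0.7406 -0.1804  0.01  ]
[333.3  27. ] [ 316    6   36   43 1137] -> [ 0.7344 -0.1416  0.01  ]
[438.6  46.3] [ 406    7   66   79 2427] -> [ 0.7187 -0.2375  0.01  ]
[13.4 55.2] [   0   13   35   79 2027] -> [0.711  0.1503 0.01  ]
[381.1  63.6] [364  46  35  36 986] -> [ 0.7041 -0.1859  0.01  ]
[339.2  75.8] [322  58  36  37 958] -> [ 0.6935 -0.1475  0.01  ]
[438.4 107. ] [ 403   84   74   49 2039] -> [ 0.6656 -0.2426  0.01  ]
[378.7 103.2] [361  86  36  35 930] -> [ 0.6691 -0.1854  0.01  ]
[ 19.4 122. ] [   0   98   42   48 1602] -> [0.6517 0.1603 0.01  ]
[338.  116.2] [321  99  35  35 843] -> [ 0.6572 -0.147   0.01  ]
[390.5 187.2] [374 171  34  33 772] -> [ 0.5869 -0.2016  0.01  ]
[321.  190.7] [307 176  29  31 666] -> [ 0.5833 -0.1306  0.01  ]
[ 43.6 200.7] [ 13 180  45  55 175] -> [0.5727 0.1558 0.01  ]
[ 19.5 215.3] [   0  184   46   59 1745] -> [0.5568 0.1847 0.01  ]
332 0.019061724591427298 ((585.705322265625, -131.1414031982422), 14.89072036743164)
298 0.04312934288580664 ((585.6824951171875, -131.12794494628906), 8.944997787475586)
769 0.02104809671479707 ((588.7435302734375, -200.98629760742188), 16.007047653198242)
```

View pics/w13.png

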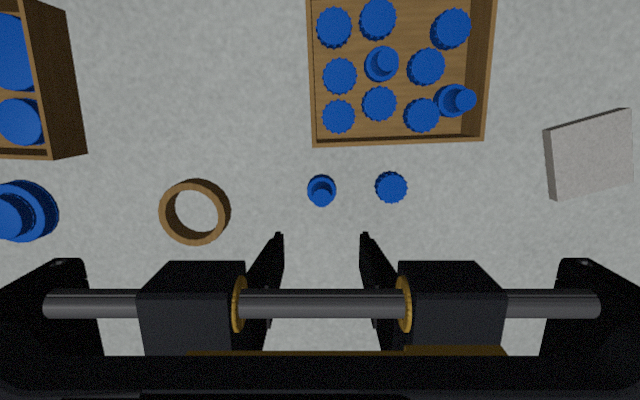

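>>> drive_tool(deltas=[[[-0.1,-36,41,0,0,0,0],[-0.1,-36,41,0,0,0,0],[-0.1,-36,41,0,0,0,0],[-0.1,-30,35,0,0,0,0],[-0.1,0,0,0,0,0,0]]])

```text
time: 31.48
position: [0.4189, 0.0114, 0.1516]
tool_rot: [[-0.001, -1.0, -0.017], [-1.0, 0.001, 0.003], [-0.003, 0.017, -1.0]]
ft_force: [0.1, -0.4, -0.2]
width: 0.0428
```

```bash
cat > mag.py <<'E'
import sys
from rig import eyes,readout;from h import *
s=eyes.snapshot('wrist');cv2.imwrite(f"pics/{sys.argv[1]}.png",s["image"][...,::-1])
P=cloud(s);z=P[...,2]; cx,cy=float(sys.argv[2]),float(sys.argv[3])
r=np.hypot(P[...,0]-cx,P[...,1]-cy)<.04
for lo,hi in((.007,.018),(.040,.06)):
  q=P[(z>lo)&(z<hi)&r];print(len(q))
  if len(q)>5: print(np.median(q,0).round(4),cv2.minEnclosingCircle((q[:,:2]*1000).astype(np.float32)))
print(readout.get_obs()["position"].round(4))
E
python3 mag.py w14 .42 .015; python3 -c "
from h import *
print(plane(dict(np.load('top0.npz')),330.5,255,.012))"
```

```text
730
[0.431  0.014  0.0132] ((423.305908203125, 14.170255661010742), 19.942760467529297)
469
[0.4237 0.0146 0.0511] ((423.37042236328125, 14.559897422790527), 10.853679656982422)
[0.4205 0.0106 0.1517]
[[0.42307409 0.0113338  0.012     ]]
```

View pics/w14.png

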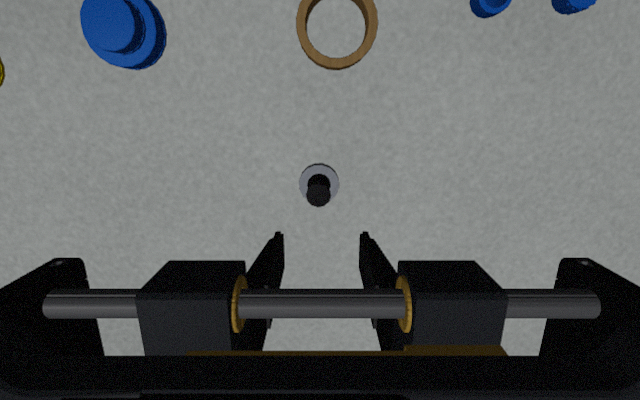

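>>> drive_tool(deltas=[[[0,-3,-3,0,1,0.2,0],[0,0,0,40,0,0,0],[0,0,0,15,0,0,0],[0,0,0,0,0,0,0]]])

```text
time: 32.02
position: [0.4274, 0.0119, 0.0937]
tool_rot: [[-0.004, -1.0, 0.005], [-1.0, 0.004, -0.001], [0.001, -0.005, -1.0]]
ft_force: [0.1, -0.1, -0.5]
width: 0.0474
```

>>> drive_tool(deltas=[[[0,-2,4,30,-0.3,0,0],[0,0,0,25,0,0,0],[0,0,0,8,0,0,0],[0,0,0,0,0,0,0]]])

```text
time: 32.52
position: [0.4268, 0.0126, 0.0305]
tool_rot: [[-0.006, -1.0, 0.004], [-1.0, 0.006, -0.002], [0.002, -0.004, -1.0]]
ft_force: [-0.2, -1.1, 0.7]
width: 0.0479
```

>>> drive_tool(deltas=[[[0,-1.5,3.5,6,-0.3,0,-0.3],[0,0,0,4,0,0,0],[0,0,0,0,0,0,0]]])

```text
time: 32.9
position: [0.4241, 0.014, 0.0215]
tool_rot: [[-0.0, -1.0, 0.002], [-1.0, 0.0, -0.002], [0.002, -0.002, -1.0]]
ft_force: [-0.3, -0.4, -0.5]
width: 0.0475
```

>>> drive_tool(deltas=[[[-0.9,0,1,1,0,0,0],[-0.9,0,0,0,0,0,0],[-0.9,0,0,0,0,0,0],[-0.9,0,0,0,0,0,0],[-0.9,0,0,0,0,0,0],[-0.9,0,0,0,0,0,0]]], force=20)

```text
time: 33.65
position: [0.4232, 0.014, 0.0208]
tool_rot: [[-0.0, -1.0, 0.002], [-1.0, 0.0, -0.002], [0.002, -0.002, -1.0]]
ft_force: [-0.2, 0.4, -0.6]
width: 0.0201
```

>>> drive_tool(deltas=[[[-0.9,0,0,-40,0,0,0],[-0.9,0,0,-50,0,0,0],[-0.9,0,0,-30,0,0,0],[-0.9,4,-50,0,0,0,0],[-0.9,4,-50,0,0,0,0],[-0.9,4,-50,0,0,0,0],[-0.9,4,-50,0,0,0,0],[-0.9,4,-45,0,0,0,0],[-0.9,2,-20,0,0,0,0],[-0.9,0,0,0,0,0,0]]])

```text
time: 34.9
position: [0.6936, -0.0084, 0.1429]
tool_rot: [[-0.001, -1.0, -0.002], [-1.0, 0.001, -0.002], [0.002, 0.002, -1.0]]
ft_force: [-0.3, 0.0, -0.4]
width: 0.0202
```

```bash
python3 look.py w15
```

```text
t 34.9 tcp [ 0.6936 -0.0084  0.1429] yaw -90.04 w 0.0202 F [-0.3  0.  -0.4]
[493.6 148. ] [ 459  128   71   43 1971] -> [ 0.7352 -0.1703  0.009 ]
[577.2 153.2] [ 554  136   47   36 1315] -> [ 0.7302 -0.2499  0.009 ]
[135.9 184. ] [  60  138  125  119 7402] -> [0.7012 0.1703 0.009 ]
[538.3 206.4] [ 482  167  127   79 5737] -> [ 0.6778 -0.223   0.009 ]
[469.5 194.7] [456 178  31  34 841] -> [ 0.6899 -0.1534  0.009 ]
[ 91.7 221.3] [  55  188   77   67 3746] -> [0.6631 0.2204 0.009 ]
[465.1 229.6] [453 212  28  35 751] -> [ 0.6534 -0.1537  0.009 ]
[502. 282.] [486 273  36  16 423] -> [ 0.5938 -0.2002  0.009 ]
[144.7 284.6] [125 281  40   8 179] -> [0.5918 0.1787 0.009 ]
[140.1 327.9] [ 112  318   63   24 1123] -> [0.5379 0.192  0.009 ]
```

View pics/w15.png

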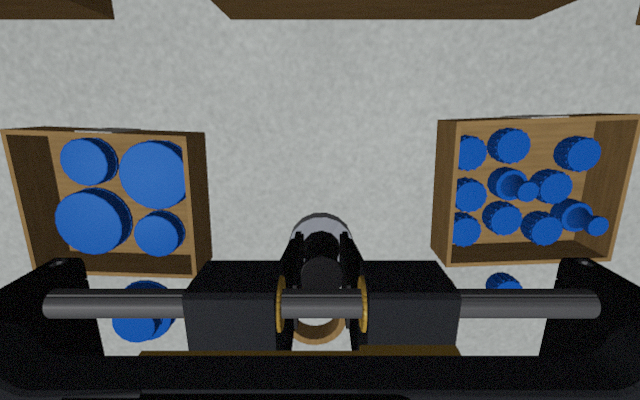

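The magnet hangs centred at about (320,240) between the trays. Lowering it now.

>>> drive_tool(deltas=[[[-0.9,0,0,40,0,0,0],[-0.9,0,0,40,0,0,0],[-0.9,0,0,20,0,0,0],[-0.9,0,0,0,0,0,0]]])

```text
time: 35.45
position: [0.6886, -0.0078, 0.0417]
tool_rot: [[-0.0, -1.0, -0.004], [-1.0, 0.0, -0.002], [0.002, 0.004, -1.0]]
ft_force: [0.2, -0.3, -1.3]
width: 0.0201
```

>>> drive_tool(deltas=[[[-0.9,1,-5,8,0.3,0,0],[-0.9,0,0,7,0,0,0],[-0.9,0,0,3,0,0,0],[-0.9,0,0,0,0,0,0]]])

```text
time: 35.95
position: [0.6944, -0.0089, 0.0257]
tool_rot: [[-0.0, -1.0, 0.005], [-1.0, 0.0, -0.002], [0.002, -0.005, -1.0]]
ft_force: [0.1, 0.1, -1.8]
width: 0.0201
```

>>> drive_tool(deltas=[[[-0.9,0,0,2.5,-0.2,0,0],[-0.9,0,0,2,0,0,0],[-0.9,0,0,0,0,0,0]]])

```text
time: 36.33
position: [0.6947, -0.0089, 0.0216]
tool_rot: [[-0.0, -1.0, 0.002], [-1.0, 0.0, -0.002], [0.002, -0.002, -1.0]]
ft_force: [-0.3, -0.3, 0.5]
width: 0.0205
```

>>> drive_tool(deltas=[[[-0.9,0,0,1,0,0,0],[0,0,0,0,0,0,0],[0,0,0,0,0,0,0],[0,0,0,0,0,0,0],[0,0,0,0,0,0,0],[0,0,0,-20,0,0,0],[0,0,0,-50,0,0,0],[0,0,0,-60,0,0,0],[0,0,0,-60,0,0,0],[0,0,0,0,0,0,0]]])

```text
time: 37.58
position: [0.6946, -0.0085, 0.2231]
tool_rot: [[-0.0, -1.0, 0.007], [-1.0, 0.0, -0.003], [0.003, -0.007, -1.0]]
ft_force: [0.1, -0.5, -0.1]
width: 0.0478
```

```bash
python3 mag.py w16 .694 -.009
```

```text
502
[ 0.6993 -0.0088  0.0131] ((692.32275390625, -8.869946479797363), 19.876693725585938)
302
[ 0.6924 -0.0087  0.0511] ((692.2952270507812, -8.7079439163208), 10.66707706451416)
[ 0.6936 -0.0084  0.2203]
```

Magnet upright at (0.692, -0.009). I back the arm off to clear the top view for a final check of everything, bystanders included.

>>> drive_tool(deltas=[[[0,0,50,-10,0,0,0],[0,0,50,-10,0,0,0],[0,20,50,0,0,0,0],[0,50,30,0,0,0,0],[0,60,0,0,0,0,0],[0,60,0,0,0,0,0],[0,60,10,0,0,0,0],[0,60,20,0,0,0,0],[0,60,20,0,0,0,0],[0,0,0,0,0,0,0]]])

```text
time: 38.88
position: [0.453, -0.3819, 0.2337]
tool_rot: [[0.002, -1.0, -0.01], [-1.0, -0.002, 0.004], [-0.004, 0.01, -1.0]]
ft_force: [-0.4, 0.2, -0.2]
width: 0.0476
```

Run:
```python
from rig import eyes,readout; from h import *
for n in("top","scene"):
    s=eyes.snapshot(n);np.savez(n+"9.npz",**s);cv2.imwrite(f"pics/{n}9.png",s["image"][...,::-1])
    a=np.load(n+"0.npz")["image"].astype(int);d=(abs(a-s["image"]).sum(-1)>90).astype(np.uint8)
    d=cv2.morphologyEx(d,cv2.MORPH_OPEN,np.ones((3,3),np.uint8));k,l,st,c=cv2.connectedComponentsWithStats(d)
    for i in range(1,k):
        if st[i,4]>15: print(n,"changed",c[i].round(),st[i,4])
    if n=="top":
        b,_=blobs(s)
        for c,st in b:
            if c[1]>165: print(c.round(1),plane(s,c[0],c[1],.01)[0].round(4))
        P=cloud(s);z=P[...,2]
        def circ(nm,x,y,R,lo,hi):
            q=P[(z>lo)&(z<hi)&(np.hypot(P[...,0]-x,P[...,1]-y)<R)];print(nm,len(q),cv2.minEnclosingCircle((q[:,:2]*1000).astype(np.float32)))
        circ("narrow",.562,.183,.05,.027,.045);circ("wide",.562,.183,.05,.010,.024);circ("mag",.693,-.009,.04,.04,.06)
        circ("cap",.588,-.2,.03,.013,.03);circ("sport",.585,-.13,.03,.011,.06)
print(readout.get_obs()["position"],readout.get_obs()["time"])
```

```text
top changed [338. 146.] 126
top changed [416. 187.] 137
top changed [387. 189.] 117
top changed [263. 200.] 527
top changed [597. 303.] 12611
top changed [403. 247.] 568
top changed [478. 241.] 161
top changed [201. 246.] 275
top changed [275. 248.] 116
top changed [330. 256.] 115
top changed [361. 373.] 5249
top changed [263. 385.] 1225
top changed [331. 383.] 25
top changed [294. 396.] 59
[387.6 188.7] [ 0.5851 -0.1326  0.01  ]
[416.2 187.1] [ 0.588 -0.203  0.01 ]
[262.3 200.2] [0.5609 0.1811 0.01  ]
[  1.8 222.1] [0.5138 0.8587 0.01  ]
narrow 244 ((561.7782592773438, 180.2901153564453), 21.63836097717285)
wide 253 ((561.4067993164062, 181.42779541015625), 31.846416473388672)
mag 64 ((691.5692138671875, -8.515259742736816), 11.215510368347168)
cap 126 ((587.7586669921875, -201.05311584472656), 15.400622367858887)
sport 115 ((585.5237426757812, -131.4857177734375), 14.617583274841309)
scene changed [11. 33.] 1455
scene changed [28.  2.] 37
scene changed [241.  52.] 3147
scene changed [52. 69.] 2491
scene changed [39. 11.] 54
scene changed [184.  26.] 35
scene changed [192.  41.] 240
scene changed [77. 51.] 580
scene changed [123.  66.] 50
scene changed [144.  82.] 65
scene changed [ 68. 181.] 12549
scene changed [ 15. 110.] 70
scene changed [  4. 124.] 108
scene changed [370. 125.] 177
scene changed [325. 155.] 138
scene changed [366. 172.] 442
scene changed [285. 179.] 218
scene changed [237. 227.] 578
scene changed [358. 245.] 236
scene changed [288. 252.] 182
scene changed [266. 275.] 193
scene changed [175. 281.] 215
[ 0.45422411 -0.37881566  0.23401088] 38.975
```

View pics/top9.png

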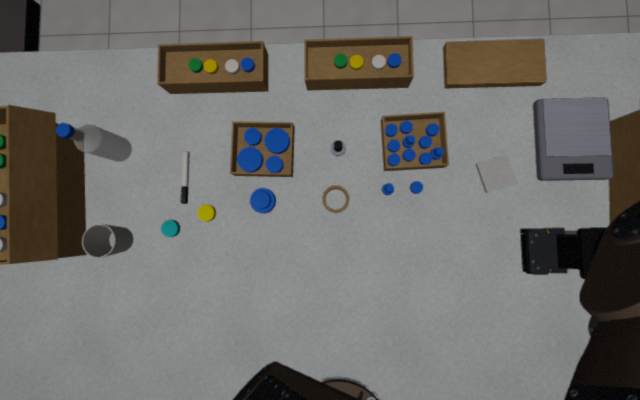

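View pics/scene9.png

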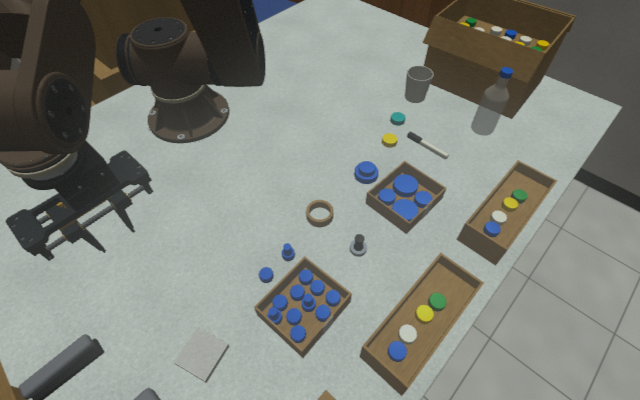

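Both views show the finished layout: stack at top-view (263,200), caps at (416,187) and (388,189), magnet at (338,147). Away from the arm, the only image changes are at the five parts' old and new places; tape, marker, pad and look-alikes show none. I am handing in.

```bash
python3 -c "
from rig import env
print(env.sign_off())"
```

```text
the job is handed in; nothing more can be done
None
```

The table is set up as asked and handed in after about 39 s of robot time. The parts were placed in the order given. The sign-off reports no verdict, so the figures below are my own last measurements.

- **Stack:** The wide lid lies about 3 cm in front of the lid tray, centred on it to about 1–2 mm. The narrow lid first landed about 3 mm off-centre, so I re-gripped it and shifted it. It is now centred to about 1 mm.
- **Caps:** The plain cap stands centred in front of the cap tray, about 29–30 mm clear of it. The sports cap stands upright to its left, in line with the tray, with about 39 mm of table between the two.
- **Magnet:** It stands knob up at (0.692, -0.009) m, within about 2 mm of the midpoint between the trays.
- **Everything else:** Before-and-after images show no change at the tape roll, marker, note pad or the turquoise and yellow look-alikes. The arm was well clear of everything at hand-in.

The only disagreement was in the camera readings. The scene camera put the parts up to 7 mm from where the top camera did at the start. I relied on the top and wrist cameras, which agreed to within about 2–3 mm except on the sports cap's and magnet's starting spots, where the wrist reading was taken.

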